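# Find the rocking cover on the power unit and seat it

### The job

One of the four orange covers on the blue power unit is not down on its seat: press the covers one after another near an edge until you find the one that rocks, then push that one straight down in its middle until it is fully home and lies level. Do not push hard on the middle button of a cover that is already home, lift nothing, and leave the other things on the bench where they are.

Things in the scene. Friction and masses are not known exactly. Their poses are not given: they have to be found in the camera images.
- unit: blue power unit fixed to the bench, 234 x 234 mm, 66 mm high; origin at the centre of its underside on the bench, z up, x and y along its sides (dark vent slots on its -x side). Four square pockets in its top, centres at x = +-54, y = +-54 mm; frame bars 14 mm wide, tops 66 mm above the bench, run between and round them. One pocket is 6 mm deeper than the rest, hidden under its cover
- cover_1: orange square cover, loose, 90 x 90 x 14 mm (top face 85 x 85), about 120 g, in the unit's pocket at x = -54, y = 54 mm (2 mm play); origin at the centre of its underside, z up, x along the unit's x; top 76 mm above the bench at the start. All four covers are identical in looks and start height, the unseated one too. Covers that are home lie on a flat solid seat and do not give
- boss_1: round black button, 20 mm across, 6 mm high, fixed on the middle of the top of cover_1; origin at the centre of its underside; its top is 82 mm above the bench at the start (76 for the unseated cover once home)
- cover_2: orange square cover, loose, 90 x 90 x 14 mm (top face 85 x 85), about 120 g, in the unit's pocket at x = -54, y = -54 mm (2 mm play); origin at the centre of its underside, z up, x along the unit's x; top 76 mm above the bench at the start. Whichever of the four is unseated stands on a hidden 24 x 24 mm clip under its middle, 6 mm above its seat
- boss_2: round black button, 20 mm across, 6 mm high, fixed on the middle of the top of cover_2; origin at the centre of its underside; its top is 82 mm above the bench at the start (76 for the unseated cover once home)
- cover_3: orange square cover, loose, 90 x 90 x 14 mm (top face 85 x 85), about 120 g, in the unit's pocket at x = 54, y = 54 mm (2 mm play); origin at the centre of its underside, z up, x along the unit's x; top 76 mm above the bench at the start. Whichever of the four is unseated tips, when pressed 30 to 40 mm from its middle with even 2 N, by 0.19 rad, that edge going down 6 mm to its seat (a fingertip 2 to 5 mm), and falls back level when let go
- boss_3: round black button, 20 mm across, 6 mm high, fixed on the middle of the top of cover_3; origin at the centre of its underside; its top is 82 mm above the bench at the start (76 for the unseated cover once home)
- cover_4: orange square cover, loose, 90 x 90 x 14 mm (top face 85 x 85), about 120 g, in the unit's pocket at x = 54, y = -54 mm (2 mm play); origin at the centre of its underside, z up, x along the unit's x; top 76 mm above the bench at the start. Whichever of the four is unseated sinks, when pushed in its middle with over 8 N, 6 mm onto its seat, stays down and rocks no more; its top is then 70 mm above the bench
- boss_4: round black button, 20 mm across, 6 mm high, fixed on the middle of the top of cover_4; origin at the centre of its underside; its top is 82 mm above the bench at the start (76 for the unseated cover once home)
- clip (a joint): how far the hidden clip under the unseated cover has been pushed down, m: 0 at the start, 0.006 when that cover is down on its seat. A stiff friction clip (about 8 N) that stays where it is left; it does not tell which cover is on it
- screwdriver: screwdriver lying on the bench beside the unit's +y side, along its own x axis; bystander
- jar: amber jar with black cap, 60 mm across, 85 mm high, standing on the bench on the unit's -y side; origin under its centre; bystander
- tray: small open blue parts tray, 100 x 75 x 35 mm, on the bench on the unit's -y side; origin under its centre; bystander
Things that resemble listed ones, but are neither listed nor needed, are in the scene too. Leave any yellow look-alike of the cover_1 alone.

How it is judged:
By the outcome, as a careful person would: the job done as asked, in the order asked, and still so for the second after the job is handed in, with the robot touching nothing.
It also fails if it takes over 45 s, if anything falls off the work surface, if the arm or the gripper's body presses on something with over 40 N, if the wrist force passes 120 N, or if a joint passes its speed limit or range.

### The arm

A 7-joint arm with a two-finger parallel gripper is mounted at the origin on the work surface. World frame = base frame: x ahead of the robot, y to its left, z up, the work surface at z = 0. Lengths are in m, angles in rad, forces in N, time in s.
With the tool pointing down it reaches from about 0.4 to 0.85 m from the base axis. Payload 4.5 kg.
Tool frame: the origin (TCP) lies between the finger pads; the fingertips stand 11 mm ahead of it and the grasp point (between the pads) lies 8 mm behind it (r.nose_length is the distance from the TCP to the fingertips, in m); z points along the fingers, y is the line along which they close (so a half turn about z gives the same grasp; the last joint's range is limited). The gripper opens to 88 mm and grips with 3 to 60 N. Pads are 18 mm wide; open, the fingers measure 123 mm over their backs; the gripper's body (75 mm by 187 mm) begins 45 mm behind the grasp point.
Start: joints at [-1.222, 0.689, -0.195, 1.565, 0.157, 0.902, -0.215], TCP at [0.193, 0.594, 0.25] pointing down, gripper open.
Joint ranges: [-3.01, 3.01], [-0.46, 2.08], [-1.47, 1.51], [0.13, 2.56], [-1, 4.14], [0.04, 2.09], [-2.66, 2.66]. Speed limits (rad/s): [2.57, 2.57, 3.14, 3.14, 3.14, 3.14, 3.14].

### API

Orientations are given as a unit quaternion [x, y, z, w].
In Python, from plant import get_state, snapshot, camera_model, r gives the robot as it stands.
- The arm moves only by the shell command python3 -m inch 'ROWS' [FORCE]. ROWS is text: rows parted by semicolons, each of 7 numbers parted by spaces: the opening, from -1 (shut) to 1 (fully open), then the shift along the tool's x, y, z in m, then the turn, a rotation vector about the tool's x, y, z in rad. A call has 1 to 20 rows; each row shifts and turns the commanded pose from where the row before left it, along the tool's axes as they then stand; what a row does not reach is not made up. A row lasts 1/12 s, in which the tool goes at most 41.7 mm and 7.16 degrees, less where a joint would pass 70% of its speed; a pose out of reach is approached as far as the arm can. A call is refused whole if a number of a shift passes 0.0417 or a number of a turn 0.125, either way. A call with a gripper value outside its range is refused whole. The fingers move at their own pace and stop on an object; FORCE is the grip in N (left out, the last holds). Time passes only in rows, so rows that do not move let the fingers close. It gives the time, the measured TCP pose, the force, the opening and the grip force at its end, in the units of the state.
- get_state(): the state, without advancing time (a new reading comes with each control period).
- snapshot(name): name is "side" or "top" or "wrist"; returns (picture, depth): 384x512x3 uint8, red, green, blue; 384x512 float32, m along the optical axis (not along the pixel's ray), 0 where there is no reading.
- camera_model(name): a dict with "intrinsics" (3x3 intrinsics, pixels), "dist" ([k1, k2, p1, p2, k3] as OpenCV has them; the pictures are not rectified), "view" (4x4, takes a point from world to camera coordinates). Camera axes: x right, y down, z forward; pixel columns grow to the right and rows downward; lengths in m; the calibration is good to about 2 mm. A picture is of the moment at which its call begins: read the wrist's pose just before it. camera_model takes no time and is no camera call; for the wrist camera it gives the pose at the moment of the call.
- r.finish_job(): hands the job in; it is judged then, once.
The state is a dict: "clock": time; "q": joint angles; "qd": joint speeds; "joint_torque": joint torques, N m; "tool_pos": TCP position; "eef_rot": TCP orientation; "contact_force": force on the tool from outside, world axes, zero at the start; "moment": the same for the moment, N m; "opening": opening from 0.0 (shut) to 1.0 (fully open); "finger_force": force on a finger pad.
Only numpy, scipy, OpenCV 4.12 (cv2) and the standard library are available. Lean on these libraries where they do the work, as an engineer would, in place of code of your own. Each camera call takes 0.05 s, during which the arm holds its last target. There are 200 camera calls.

## Working session

There is one attempt and no reset: what is moved stays moved. The work goes in short steps, Python scripts to look and compute and a shell command to move; the robot and the scene stay as the last step left them, time stands still between calls to the robot, and variables do not carry over. Pictures are saved under pics/ and viewed, at most 10 in all, crops included, and the job is handed in when it is done.

```bash
mkdir -p pics; ls
python3 - <<'E'
from plant import *
import cv2
s=get_state(); print(s['clock'],s['tool_pos'],s['eef_rot'],s['contact_force'],s['opening'],r.nose_length)
for n in ['top','side']:
    p,d=snapshot(n); cv2.imwrite(f'pics/{n}0.png',p[:,:,::-1])
    import numpy as np; np.savez(f'{n}0.npz',p=p,d=d,**camera_model(n))
E
```

```text
pics
0.0 [0.19337504 0.5936907  0.24893122] [ 1.56707444e-01  9.87644659e-01 -8.95022113e-04 -5.99016658e-05] [ 0.08161749  0.50438243 -0.32820359] 0.9985501203197632 0.011
```

View pics/top0.png

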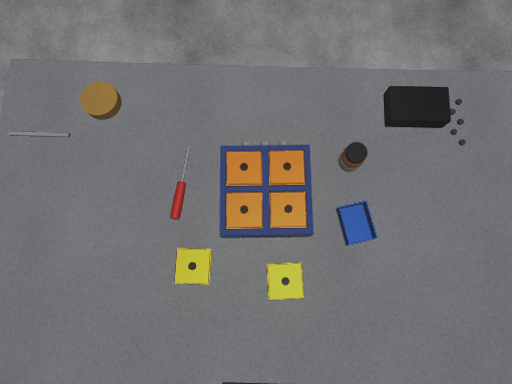

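View pics/side0.png

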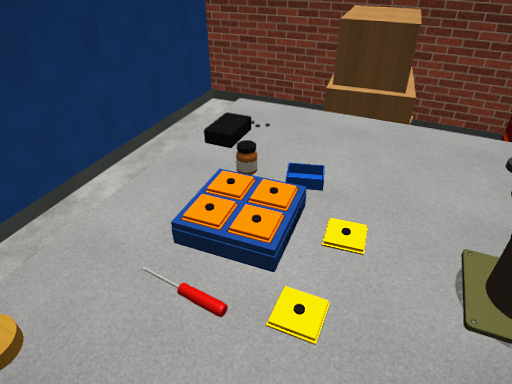

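The top view shows the unit at (266,190). Its orange covers are at (244,167), (287,167), (244,210) and (288,209). The yellow look-alikes at (193,266) and (285,281) are excluded by colour and by lying outside the unit. The screwdriver is at (180,190), the jar at (355,155) and the tray at (356,223). The side view agrees, with its orange covers at about (231,183), (274,193), (210,209) and (257,221).

```bash
cat > h.py <<'E'
import numpy as np,cv2
def covers(p):
    h=cv2.cvtColor(p,cv2.COLOR_RGB2HSV)
    m=cv2.inRange(h,(8,150,120),(21,255,255))
    out=[]
    for c in cv2.findContours(m,cv2.RETR_EXTERNAL,cv2.CHAIN_APPROX_NONE)[0]:
        if cv2.contourArea(c)<400: continue
        f=np.zeros_like(m); cv2.drawContours(f,[c],-1,255,-1)
        b=((p.max(2)<60)&(f>0)).astype(np.uint8)   # black button
        ys,xs=np.nonzero(b)
        if len(xs)<8: continue
        out.append((xs.mean(),ys.mean(),cv2.minAreaRect(c)))
    return out
def ray(c,u,v):
    n=cv2.undistortPoints(np.array([[[u,v]]],float),np.array(c['intrinsics']),np.array(c['dist']))[0,0]
    V=np.array(c['view']);R=V[:3,:3];t=V[:3,3]
    return -R.T@t, R.T@np.array([n[0],n[1],1])
def plane(c,u,v,z):
    o,d=ray(c,u,v); return o+d*(z-o[2])/d[2]
def tri(r1,r2):
    A=0;b=0
    for o,d in (r1,r2):
        d=d/np.linalg.norm(d);P=np.eye(3)-np.outer(d,d);A=A+P;b=b+P@o
    return np.linalg.solve(A,b)
E
python3 - <<'E'
from h import *
T=np.load('top0.npz');S=np.load('side0.npz')
ct=covers(T['p']);cs=covers(S['p'])
for c in ct: print('top',np.round(c[:2],1),plane(T,c[0],c[1],.082).round(4),c[2][2])
for c in cs: print('side',np.round(c[:2],1),plane(S,c[0],c[1],.082).round(4))
for c in ct:
    g=plane(T,c[0],c[1],.082)
    k=min(cs,key=lambda q:np.linalg.norm(plane(S,q[0],q[1],.082)-g))
    print('tri',tri(ray(T,*c[:2]),ray(S,*k[:2])).round(4))
E
```

```text
top [288.  207.8] [ 0.5207 -0.0499  0.082 ] 90.0
top [243.6 208.7] [0.5154 0.058  0.082 ] 90.0
top [286.7 165.6] [ 0.6273 -0.0451  0.082 ] 90.0
top [243.5 166.5] [0.6218 0.0624 0.082 ] 90.0
side [256.2 218.2] [0.5129 0.062  0.082 ]
side [209.4 206.6] [0.62   0.0668 0.082 ]
side [273.4 190.1] [ 0.5175 -0.0448  0.082 ]
side [230.5 180.9] [ 0.6241 -0.04    0.082 ]
tri [ 0.5206 -0.0504  0.0778]
tri [0.5154 0.058  0.0784]
tri [ 0.6279 -0.0456  0.0778]
tri [0.6228 0.0626 0.0782]
```

```bash
python3 -m inch '-1 0 0 0 0 0 -.12;-1 0 0 0 0 0 -.12;-1 0 0 0 0 0 -.12;-1 -.02 -.035 0 0 0 0;-1 -.02 -.035 0 0 0 0;-1 -.02 -.035 0 0 0 0;-1 -.02 -.035 0 0 0 0;-1 -.02 -.035 0 0 0 0;-1 -.02 -.035 0 0 0 0;-1 -.02 -.035 0 0 0 0;-1 -.02 -.035 0 0 0 0;-1 -.02 -.035 0 0 0 0;-1 -.02 -.035 0 0 0 0;-1 -.02 -.035 0 0 0 0;-1 -.02 -.035 0 0 0 0;-1 -.02 -.035 0 0 0 0;-1 -.02 -.035 0 0 0 0;-1 -.02 -.035 0 0 0 0;-1 -.02 -.035 0 0 0 0;-1 0 0 0 0 0 0' 10
python3 - <<'E'
from plant import *
from h import *
s=get_state();c=camera_model('wrist');p,d=snapshot('wrist')
np.savez('w1.npz',p=p,d=d,**c); cv2.imwrite('pics/w1.png',p[:,:,::-1])
print(s['clock'],s['tool_pos'],s['eef_rot'],s['contact_force'])
for q in covers(p): print(np.round(q[:2],1),plane(c,q[0],q[1],.082).round(4),q[2][2])
E
```

```text
clock: 1.77
tool_pos: [0.5422, 0.0392, 0.2489]
eef_rot: [-0.016, 1.0, -0.003, 0.001]
contact_force: [0.7, -0.8, -0.8]
opening: 0.004
finger_force: 0.0
1.7667 [0.54223345 0.03916955 0.24889637] [-1.57004471e-02  9.99871969e-01 -2.94027536e-03  9.46290734e-04] [ 0.69017019 -0.7651301  -0.82275401]
```

View pics/w1.png

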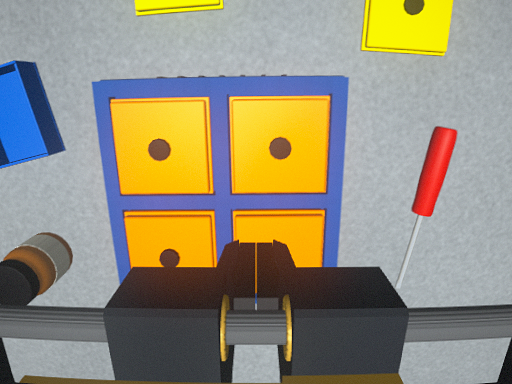

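The wrist view shows the vents on the -x side, at the image top. It shows the cover_2 button at (160,149), the cover_1 button at (280,148) and the cover_4 button at (170,258). The only orange things are these covers in the unit; the yellow look-alikes are outside at the top.

Run:
```python
from h import *
W=np.load('w1.npz');T=np.load('top0.npz');p=W['p']
P=[]
for u,v in [(160,149),(280,148),(170,258)]:
    m=p[v-16:v+17,u-16:u+17]; ys,xs=np.nonzero(m[:,:,0]<130); uu,vv=xs.mean()+u-16,ys.mean()+v-16
    g=plane(W,uu,vv,.082); P.append(g)
    k=min(covers(T['p']),key=lambda q:np.linalg.norm(plane(T,q[0],q[1],.082)-g))
    print(len(xs),round(uu,1),round(vv,1),g.round(4),tri(ray(T,*k[:2]),ray(W,uu,vv)).round(4))
c2,c1,c4=P
print('centre',(c1+c4)/2,'yaw',np.arctan2(*(c4-c2)[1::-1]),np.arctan2(-(c1-c2)[0],(c1-c2)[1]))
```

```text
342 158.9 149.2 [ 0.5181 -0.0491  0.082 ] [ 0.52   -0.0501  0.0787]
322 280.0 148.2 [0.5139 0.0582 0.082 ] [0.5069 0.055  0.1307]
544 169.5 264.0 [ 0.6316 -0.0445  0.082 ] [ 0.6258 -0.0433  0.0905]
centre [0.5727637 0.006885  0.082    ] yaw 0.040764653501192925 0.03871457283015088
```

```bash
python3 -m inch '-1 .0122 .0039 .029 0 0 0;-1 .0122 .0039 .029 0 0 0;-1 .0122 .0039 .029 0 0 0;-1 .0122 .0039 .029 0 0 0;-1 .0122 .0039 .029 0 0 0;-1 0 0 .006 0 0 0;-1 0 0 0 0 0 0;-1 0 0 0 0 0 0'
python3 -m inch '-1 0 0 .002 0 0 0;-1 0 0 .002 0 0 0;-1 0 0 .002 0 0 0;-1 0 0 .001 0 0 0;-1 0 0 0 0 0 0'
```

```text
clock: 2.48
tool_pos: [0.4777, 0.0668, 0.0993]
eef_rot: [-0.023, 1.0, 0.0, 0.001]
contact_force: [0.5, -0.3, -0.3]
opening: 0.006
finger_force: 0.0
clock: 2.9
tool_pos: [0.477, 0.0659, 0.0919]
eef_rot: [-0.022, 1.0, 0.0, 0.0]
contact_force: [-0.3, -0.3, 0.0]
opening: 0.006
finger_force: 0.0
```

```bash
python3 -m inch '-1 -.004 -.009 0 0 0 0;-1 0 0 .001 0 0 0;-1 0 0 .001 0 0 0;-1 0 0 .001 0 0 0;-1 0 0 0 0 0 0'
python3 -m inch '-1 0 0 .001 0 0 0;-1 0 0 .001 0 0 0;-1 0 0 0 0 0 0;-1 0 0 0 0 0 0'
```

```text
clock: 3.32
tool_pos: [0.4809, 0.0573, 0.0885]
eef_rot: [-0.023, 1.0, 0.0, -0.0]
contact_force: [-0.2, 0.7, -0.3]
opening: 0.006
finger_force: 0.0
clock: 3.65
tool_pos: [0.4805, 0.0574, 0.0867]
eef_rot: [-0.023, 1.0, -0.0, -0.0]
contact_force: [-2.3, 0.1, 2.9]
opening: 0.009
finger_force: 1.4
```

```bash
python3 -m inch '-1 0 0 .001 0 0 0;-1 0 0 0 0 0 0;-1 0 0 0 0 0 0'
```

```text
clock: 3.9
tool_pos: [0.4803, 0.0572, 0.0857]
eef_rot: [-0.023, 1.0, -0.0, -0.001]
contact_force: [-3.2, 1.0, 3.9]
opening: 0.007
finger_force: 2.2
```

```bash
python3 -m inch '-1 0 0 .001 0 0 0;-1 0 0 0 0 0 0;-1 0 0 0 0 0 0'; python3 -m inch '-1 0 0 .001 0 0 0;-1 0 0 0 0 0 0;-1 0 0 0 0 0 0'
python3 - <<'E'
from plant import *
from h import *
p,d=snapshot('wrist');cv2.imwrite('pics/w2.png',p[:,:,::-1])
E
```

```text
clock: 4.15
tool_pos: [0.4803, 0.0571, 0.0847]
eef_rot: [-0.023, 1.0, -0.0, -0.001]
contact_force: [-4.3, -0.0, 6.2]
opening: 0.007
finger_force: 3.1
clock: 4.4
tool_pos: [0.4807, 0.0572, 0.0839]
eef_rot: [-0.023, 1.0, -0.0, -0.0]
contact_force: [-3.9, -0.2, 6.5]
opening: 0.004
finger_force: 3.5
```

View pics/w2.png

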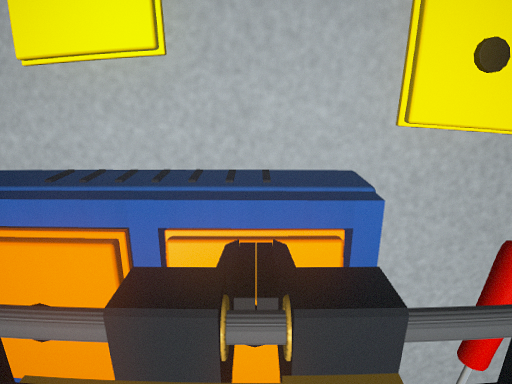

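The wrist view shows the finger on cover_1's -x edge, with cover_1's lip at about (255,238) and cover_2's lip at about (65,233). I'll check the tip with depth.

Run:
```python
from plant import *
from h import *
c=camera_model('wrist');p,d=snapshot('wrist')
V=np.array(c['view']);
def P(u,v):
    z=np.median(d[v-1:v+2,u-1:u+2]); n=cv2.undistortPoints(np.array([[[u,v]]],float),np.array(c['intrinsics']),np.array(c['dist']))[0,0]
    return V[:3,:3].T@(np.array([n[0]*z,n[1]*z,z])-V[:3,3])
for u,v in [(180,250),(180,262),(335,250),(335,262),(225,250),(250,360),(20,250),(80,250),(110,262),(20,320),(145,250),(255,215)]: print(u,v,p[v,u],P(u,v).round(4))
print(get_state()['tool_pos'])
```

```text
180 250 [246 186  26] [0.4785 0.0206 0.0711]
180 262 [246 183  24] [0.4844 0.0206 0.0722]
335 250 [247 171   0] [0.4752 0.0941 0.0712]
335 262 [247 171   0] [0.481  0.0946 0.0721]
225 250 [62 41 38] [0.4709 0.043  0.0846]
250 360 [244 153   0] [0.5347 0.0562 0.0793]
20 250 [244 150   0] [ 0.4804 -0.0556  0.0767]
80 250 [246 151   0] [ 0.4786 -0.0255  0.0764]
110 262 [246 156   0] [ 0.4841 -0.0117  0.0762]
20 320 [97 90 87] [ 4.581e-01 -1.000e-04  1.541e-01]
145 250 [ 61  91 169] [0.4818 0.0021 0.0663]
255 215 [ 58  92 171] [0.461  0.0554 0.0662]
[0.48073787 0.05715151 0.08387346]
```

The depth shows cover_1 tipped: 0.071 m at its pressed edge, 0.079 m at its far side, against 0.0765 m flat on cover_2. So cover_1 is the unseated one. I'll let go, then push on its middle.

```bash
python3 -m inch '-1 0 0 -.008 0 0 0;-1 0 0 -.016 0 0 0;-1 -.011 0 0 0 0 0;-1 -.011 0 0 0 0 0;-1 -.012 -.0005 0 0 0 0;-1 0 0 0 0 0 0;-1 0 0 0 0 0 0;-1 0 0 0 0 0 0'
python3 - <<'E'
from plant import *
from h import *
c=camera_model('wrist');p,d=snapshot('wrist')
np.savez('w3.npz',p=p,d=d,**c);cv2.imwrite('pics/w3.png',p[:,:,::-1])
E
```

```text
clock: 5.17
tool_pos: [0.5146, 0.0581, 0.1077]
eef_rot: [-0.022, 1.0, -0.0, -0.0]
contact_force: [0.1, -0.3, 1.0]
opening: 0.01
finger_force: 0.0
```

View pics/w3.png

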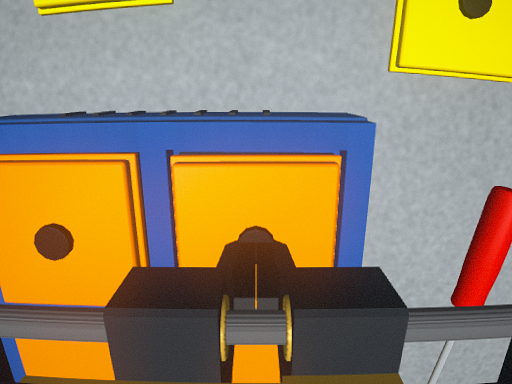

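The wrist view shows cover_1 level again, with its button at (256,233) just under the fingertips. Pushing down now.

```bash
python3 -m inch '-1 0 0 .006 0 0 0;-1 0 0 .006 0 0 0;-1 0 0 .002 0 0 0;-1 0 0 .001 0 0 0;-1 0 0 .001 0 0 0;-1 0 0 0 0 0 0;-1 0 0 0 0 0 0'
python3 -m inch '-1 0 0 .001 0 0 0;-1 0 0 .001 0 0 0;-1 0 0 .001 0 0 0;-1 0 0 .001 0 0 0;-1 0 0 0 0 0 0;-1 0 0 0 0 0 0'
```

```text
clock: 5.8
tool_pos: [0.5151, 0.0584, 0.0917]
eef_rot: [-0.023, 1.0, 0.0, 0.0]
contact_force: [0.7, -0.2, 0.9]
opening: 0.004
finger_force: 0.0
clock: 6.3
tool_pos: [0.5152, 0.0584, 0.0881]
eef_rot: [-0.023, 1.0, 0.0, 0.0]
contact_force: [-1.3, 0.7, 6.3]
opening: 0.004
finger_force: 2.7
```

```bash
python3 -m inch '-1 0 0 .001 0 0 0;-1 0 0 .001 0 0 0;-1 0 0 .001 0 0 0;-1 0 0 0 0 0 0;-1 0 0 0 0 0 0'
python3 -m inch '-1 0 0 .001 0 0 0;-1 0 0 .001 0 0 0;-1 0 0 0 0 0 0;-1 0 0 0 0 0 0'
```

```text
clock: 6.72
tool_pos: [0.5152, 0.0584, 0.0874]
eef_rot: [-0.023, 1.0, -0.0, 0.001]
contact_force: [-5.2, -0.0, 28.7]
opening: 0.01
finger_force: 14.8
clock: 7.05
tool_pos: [0.5152, 0.0584, 0.0873]
eef_rot: [-0.023, 1.0, -0.001, 0.002]
contact_force: [-9.7, -1.4, 49.5]
opening: 0.009
finger_force: 24.7
```

It hit a hard stop with the fingertip at 76 mm, which is the home height. I'll lift clear and verify.

```bash
python3 -m inch '-1 0 0 -.004 0 0 0;-1 0 0 -.01 0 0 0;-1 0 0 -.03 0 0 0;-1 -.02 0 -.03 0 0 0;-1 -.03 0 -.02 0 0 0;-1 -.03 0 -.02 0 0 0;-1 0 0 0 0 0 0;-1 0 0 0 0 0 0;-1 0 0 0 0 0 0'
python3 - <<'E'
from plant import *
from h import *
c=camera_model('wrist');p,d=snapshot('wrist');cv2.imwrite('pics/w4.png',p[:,:,::-1])
V=np.array(c['view'])
v,u=np.mgrid[0:384,0:512]; n=cv2.undistortPoints(np.stack([u.ravel(),v.ravel()],1).astype(float)[:,None],np.array(c['intrinsics']),np.array(c['dist']))[:,0]
z=d.ravel(); X=(np.c_[n*z[:,None],z]-V[:3,3])@V[:3,:3]
hsv=cv2.cvtColor(p,cv2.COLOR_RGB2HSV);m=(cv2.inRange(hsv,(8,150,120),(21,255,255))>0).ravel()&(z>0)
for nm,c0 in dict(c1=(.514,.0582),c2=(.518,-.049),c3=(.622,.0626),c4=(.6265,-.0446)).items():
    k=m&(abs(X[:,0]-c0[0])<.036)&(abs(X[:,1]-c0[1])<.036)
    if k.sum()<50: print(nm,k.sum());continue
    a=np.linalg.lstsq(np.c_[X[k,:2]-c0,np.ones(k.sum())],X[k,2],rcond=None)[0]; print(nm,k.sum(),a.round(4),X[k,2].std().round(4))
E
```

```text
clock: 7.8
tool_pos: [0.5936, 0.0616, 0.1959]
eef_rot: [-0.023, 1.0, -0.0, -0.001]
contact_force: [-0.1, 0.3, -0.3]
opening: 0.003
finger_force: 0.0
c1 89 [0.1856 0.0125 0.0731] 0.0028
c2 184 [0.011  0.052  0.0784] 0.0022
c3 1442 [-0.0074 -0.0037  0.0766] 0.001
c4 4282 [-0.001   0.0014  0.0766] 0.001
```

View pics/w4.png

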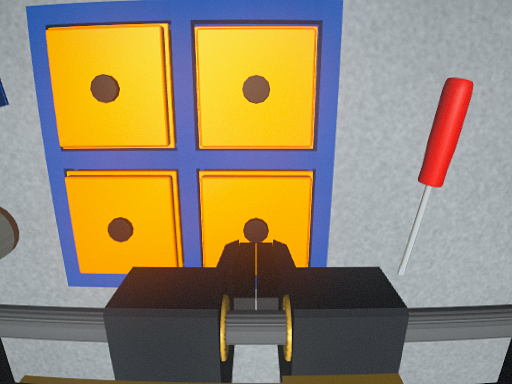

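Cover_1 (button at (256,89)) now looks sunk and square. My hue mask missed most of it, so I'll re-measure with a wider band.

Run:
```python
from plant import *
from h import *
c=camera_model('wrist');p,d=snapshot('wrist')
V=np.array(c['view'])
v,u=np.mgrid[0:384,0:512]; n=cv2.undistortPoints(np.stack([u.ravel(),v.ravel()],1).astype(float)[:,None],np.array(c['intrinsics']),np.array(c['dist']))[:,0]
z=d.ravel(); X=(np.c_[n*z[:,None],z]-V[:3,3])@V[:3,:3]
hsv=cv2.cvtColor(p,cv2.COLOR_RGB2HSV);m=(cv2.inRange(hsv,(8,150,120),(30,255,255))>0).ravel()&(z>0)
for nm,c0 in dict(c1=(.514,.0582),c2=(.518,-.049)).items():
    k=m&(abs(X[:,0]-c0[0])<.036)&(abs(X[:,1]-c0[1])<.036)
    a=np.linalg.lstsq(np.c_[X[k,:2]-c0,np.ones(k.sum())],X[k,2],rcond=None)[0]; print(nm,k.sum(),a.round(4),X[k,2].std().round(4))
    if nm=='c1': ok=k.sum()>3000 and abs(a[2]-.0703)<.001 and max(abs(a[:2]))<.015
print(ok, get_state()['contact_force'])
if ok: print(r.finish_job())
```

```text
c1 9507 [ 0.0014 -0.0001  0.0704] 0.0008
c2 9301 [-0.0007 -0.0006  0.0764] 0.0008
True [-0.45744346 -0.14186732  0.02190759]
the job is handed in; nothing more can be done
None
```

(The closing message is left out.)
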